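# One turn down on the insole press

## Task

Lower the insole press by exactly one full turn: with your fingertips, push the red upright handle of the hand wheel round clockwise (seen from above) until it is back at the yellow pointer, then take your hand clear. Only push the handle, never take it between the fingers; do not turn the wheel backwards or past the pointer, as that would crush the cork, and leave the other things on the bench alone.

Things in the scene. Friction and masses are not known exactly. Their poses are not given: they have to be found in the camera images.
- press: Fixed screw press: blue-grey base 220 x 260 x 28 mm, two columns, crosshead 75 x 260 mm (top 168 mm above the bench), hand wheel above it, platen below that goes 7 mm down per clockwise turn onto the insole on the base. Cannot move or tip. Origin: on the bench, centre of the base, below the wheel axis; x points away from the yellow pointer, y along the crosshead, z up. Place and yaw vary
- wheel (a joint): Turn of the hand wheel in rad: 0 at the start, growing CLOCKWISE seen from above (one turn = 6.283; no stop near it). It needs about 0.22 N m (some 3 to 4 N at the handle), has no spring, does not coast and stays where it is left.
- wheel_center (a point): Point on the wheel's vertical axis at the height of the top of the rim, 209 mm above the bench. The wheel is horizontal: dark round rim 170 mm outside diameter, 14 mm thick, three spokes, aluminium hub 40 mm diameter whose small top boss reaches 220 mm above the bench.
- handle_top (a point): Centre of the top of the red upright handle, 262 mm above the bench. A cylinder 22 mm in diameter rising 54 mm from the wheel (foot at 208 mm), its axis 70 mm from the wheel axis; carried upright at the end of a spoke; like a roller it spins freely on its own axis. At the start it stands in line with the yellow pointer, as it must at the end
- handle: The red handle itself (see handle_top). Origin: its foot, on its axis, 208 mm above the bench; it spins freely on this axis.
- mark (a point): Top of the fixed yellow pointer, 110 mm from the wheel's axis and just outside the rim, 199 mm above the bench, 16 mm wide; it points at where the handle stands at the start and must stand again at the end. It is lower than the handle, so fingers pushing the handle above the rim pass over it.
- glue_jar: Bystander, loose: amber glass glue jar with white lid, 68 mm diameter, 95 mm tall. Origin: at its underside. To be left alone.
- brush: Bystander, loose: glue brush lying flat, 190 mm long. Origin: at its underside. To be left alone.
- cork_block: Bystander, loose: cork sanding block 65 x 100 x 35 mm. Origin: at its underside. To be left alone.
- tape_case: Bystander, loose: round teal tape-measure case, 60 mm diameter, 22 mm high. Origin: at its underside. To be left alone.
- spanner: Bystander, loose: steel spanner lying flat, 200 mm long. Origin: at its underside. To be left alone.
- cup: Bystander, loose: open blue ceramic cup, 84 mm diameter, 100 mm tall. Origin: at its underside. To be left alone.
- spare_insole: Bystander, loose: finished tan insole lying flat, 250 x 84 x 7 mm. Origin: at its underside. To be left alone.

How it is judged (in metres and radians):
On the way, in this order (a step that is already met when the one before it is completed fails the run):
1. the hand pushes the handle through the end of the first quarter turn (60 to 120 degrees) (value of joint wheel between 1.05 and 2.1 rad and contact force between any of the fingers, the arm and handle above 0.3 N).
2. the hand pushes the handle through the half turn (150 to 220 degrees) (value of joint wheel between 2.6 and 3.85 rad and contact force between any of the fingers, the arm and handle above 0.3 N).
3. the hand pushes the handle through the third quarter (240 to 310 degrees) (value of joint wheel between 4.2 and 5.4 rad and contact force between any of the fingers, the arm and handle above 0.3 N).
At the end, for the whole second after the job is handed in: The wheel stands one full clockwise turn (6.283 rad, within 0.17 rad or about 10 degrees) from its start, at rest, and every loose thing is within 30 mm of where it stood (value of joint wheel between 6.113 and 6.453 rad and velocity of joint wheel between -0.05 and 0.05 rad/s and distance of each of glue_jar, brush, cork_block, tape_case, spanner, cup, spare_insole from where it was at the start of the episode below 0.03 m); the robot touches nothing.
It fails at once if the wheel is turned on more than about 17 degrees past the full turn (value of joint wheel above 6.583 rad).
It fails at once if the wheel is turned backwards more than about 14 degrees from its start (value of joint wheel below -0.25 rad).
It fails at once if the handle is taken between the fingers (the point between the finger pads comes onto the handle's axis) (horizontal distance between the grasp point and handle_top below 0.009 m and z of the grasp point in the frame of handle_top below 0.008 m).
It fails at once if a bystander is moved or lifted (distance of any of glue_jar, brush, cork_block, tape_case, spanner, cup, spare_insole from where it was at the start of the episode above 0.03 m).
It also fails if it takes over 61 s, if anything falls off the work surface, if the arm or the gripper's body presses on something with over 40 N, if the wrist force passes 120 N, or if a joint passes its speed limit or range.

## Robot

A 6-joint arm with a two-finger parallel gripper is mounted at the origin on the work surface. World frame = base frame: x ahead of the robot, y to its left, z up, the work surface at z = 0. Lengths are in mm, angles in rad, forces in N, time in s.
With the tool pointing down it reaches from about 250 to 800 mm from the base axis. Payload 3.9 kg.
Tool frame: the origin (TCP) lies between the finger pads; the fingertips stand 14 mm ahead of it and the grasp point (between the pads) lies 5 mm behind it; z points along the fingers, y is the direction in which the jaws open and shut (so a half turn about z gives the same grasp; the last joint's range is limited). The gripper opens to 85 mm and grips with 20 to 120 N. Pads are 22 mm wide; open, the fingers measure 114 mm over their backs; the gripper's body (76 mm by 85 mm) begins 54 mm behind the grasp point. The pads swing forward as they close: fully open they stand 13 mm farther back than shut.
Start: joints at [-1.18, 0.26, -0.138, 1.173, 0, 1.571], TCP at [199.982, -485.41, 245.304] pointing down, gripper open.
Joint ranges: [-2.78, 2.78], [-0.83, 1.72], [-1.28, 1.37], [-1.9, 2.12], [-1.57, 1.48], [-3.14, 3.14]. Speed limits (rad/s): [2.57, 2.57, 3.14, 3.14, 3.14, 3.14].

## Interface

Orientations are given as a unit quaternion [w, x, y, z].
In Python, from plant import readout, optics, sign_off, models gives the robot as it stands.
- The arm moves only by the shell command python3 -m creep 'ROWS' [FORCE]. ROWS is JSON, a list of rows, each an object with "claw": the opening in per cent of the stroke, from 0 (shut) to 100 (fully open); "translation": the shift along the tool's x, y, z each as a share of 0.15 m, from -1 to 1, a list of three; "turn": the turn, a rotation vector about the tool's x, y, z each as a share of 90 degrees, from -1 to 1, a list of three. In form: [{"claw": claw, "translation": [tx, ty, tz], "turn": [ax, ay, az]}, ...]. A call has 1 to 20 rows; each row is the pose to reach, as a shift and turn from the pose measured when the call began, along the tool's axes at that moment; what a row does not reach only later rows make up. A row lasts 1/12 s, in which the tool goes at most 41.7 mm and 7.16 degrees, less where a joint would pass 70% of its speed; a pose out of reach is approached as far as the arm can. A call with a number of a shift or a turn outside -1 to 1 is refused whole. A call with a gripper value outside its range is refused whole. The fingers move at their own pace and stop on an object; FORCE is the grip in N (left out, the last holds). Time passes only in rows, so rows that repeat a pose let the fingers close. It gives the time, the measured TCP pose, the force and the opening at its end, in the units of the state.
- readout.sense(): the state, without advancing time (a new reading comes with each control period).
- optics.grab_frame(name): name is "side" or "top"; returns the picture (480x640x3 uint8, blue, green, red); there is no depth.
- optics.camera_info(name): a dict with "fx", "fy", "cx", "cy" (pixels), "camera_from_world" (4x4, takes a point from world to camera coordinates). Camera axes: x right, y down, z forward; pixel columns grow to the right and rows downward; lengths in mm; the calibration is good to about 2 mm. A picture is of the moment at which its call begins. camera_info takes no time and is no camera call.
- sign_off(): hands the job in, once; it reports no verdict.
Trained networks look in the newest picture that a camera, given by its name, has taken for a name from the list of things; names that differ only in an ending like _2 or _b are one class to them, and where a whole thing is asked for, a point or a joint stands for the part that bears it (a point fixed in the world has none). Each returns a list of dicts, best first, with "p" (0 to 1); they miss things now and then, are a little off and sometimes report something else, mostly with a low value. They report only what shows in the picture. A call takes as long as a camera call.
- models.boxes_of(camera, label): "position" ([row, column] in pixels, amid what is visible of it).
The state is a dict: "clock": time; "qpos": joint angles; "dq": joint speeds; "tau": joint torques, N m; "eef_pos": TCP position; "orientation": TCP orientation; "contact_force": force on the tool from outside, world axes, zero at the start; "wrist_torque": the same for the moment, N m; "gripper_width": finger opening in mm.
Only numpy, scipy, OpenCV 4.12 (cv2) and the standard library are available. Lean on these libraries where they do the work, as an engineer would, in place of code of your own. Each camera call takes 0.05 s, during which the arm holds its last target.

## Working session

There is one attempt and no reset: what is moved stays moved. The work goes in short steps, Python scripts to look and compute and a shell command to move; the robot and the scene stay as the last step left them, time stands still between calls to the robot, and variables do not carry over. Pictures are saved under pics/ and viewed, and the job is handed in when it is done.

```bash
ls; mkdir -p pics; python3 - <<'E'
from plant import readout, optics, models
import cv2
print(readout.sense())
for c in("top","side"):
    im=optics.grab_frame(c); cv2.imwrite(f"pics/{c}0.png",im)
    i=optics.camera_info(c); print(c,i)
    for l in("handle_top","wheel_center","mark","press"):
        print(l,models.boxes_of(c,l)[:2])
E
```

```text
pics
{'clock': 0.0, 'qpos': array([-1.18000736e+00,  2.60668699e-01, -1.39397243e-01,  1.17271607e+00,
        1.59787806e-05,  1.57077194e+00]), 'dq': array([-0.00011366, -0.00111906, -0.00018433, -0.00059722,  0.00033974,
        0.00187793]), 'tau': array([ 9.54209063e-04, -4.05683756e+01,  2.53920239e+01,  1.88580091e-02,
        1.39135541e-04,  7.65399989e-06]), 'eef_pos': array([ 199.72941168, -484.79376668,  244.46226854]), 'orientation': array([-9.75504206e-04,  9.80968306e-01,  1.94165384e-01, -1.84914801e-04]), 'contact_force': array([0.64565255, 0.67819028, 1.11564134]), 'wrist_torque': array([ 0.01383046, -0.01102319, -0.00351362]), 'gripper_width': 85.24247796312983}
top {'fx': 556.4444919951335, 'fy': 556.4444919951335, 'cx': 313.54028778871634, 'cy': 246.07935189699654, 'camera_from_world': array([[ 1.73030248e-02, -9.99789086e-01,  1.10629381e-02,
        -3.10139101e+01],
       [-9.81283914e-01, -1.91030525e-02, -1.91616682e-01,
         6.24098045e+02],
       [ 1.91787603e-01, -7.54033497e-03, -9.81407489e-01,
         1.42857424e+03],
       [ 0.00000000e+00,  0
[... 398 characters left out ...]
457.0416764010818, 'fy': 457.0416764010818, 'cx': 316.48272098737203, 'cy': 233.87755380021284, 'camera_from_world': array([[-8.88963005e-01, -4.57421205e-01, -2.25968443e-02,
         5.04946602e+02],
       [-2.42157434e-01,  5.11347606e-01, -8.24550425e-01,
         2.82311912e+02],
       [ 3.88721691e-01, -7.27522830e-01, -5.65337049e-01,
         1.20729998e+03],
       [ 0.00000000e+00,  0.00000000e+00,  0.00000000e+00,
         1.00000000e+00]])}
handle_top [{'position': [197.8, 372.3], 'p': 0.7}]
wheel_center [{'position': [247.2, 347.9], 'p': 0.8}, {'position': [200.3, 372.5], 'p': 0.22}]
mark [{'position': [246.1, 347.5], 'p': 0.94}]
press [{'position': [246.8, 344.8], 'p': 0.58}]
```

View pics/top0.png

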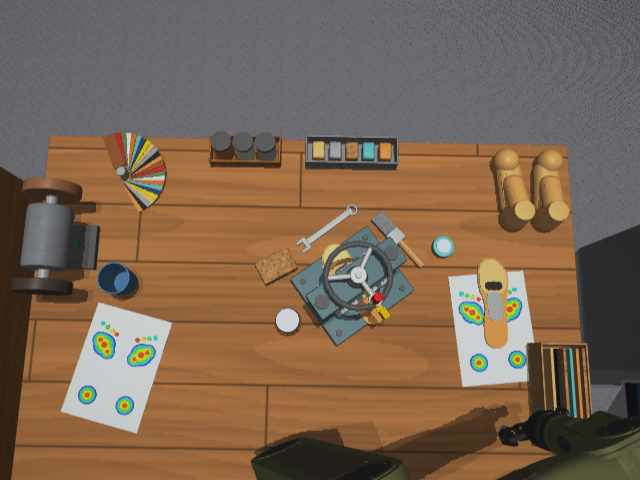

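View pics/side0.png

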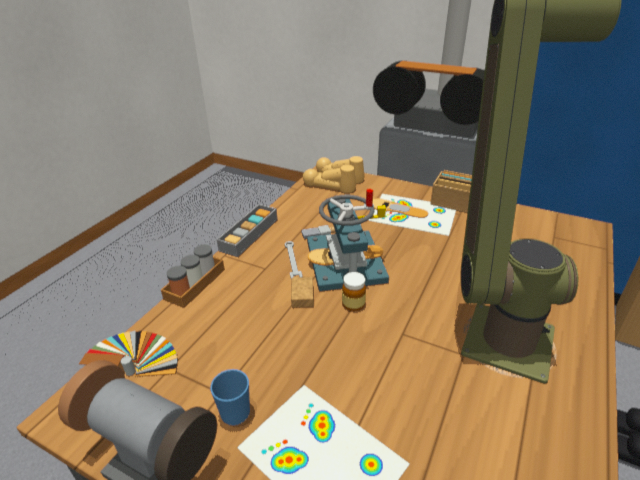

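Top view: the hub is near (358,275), the red handle near (377,297) and the yellow pointer near (383,313). Next I'll segment the colours and zoom in.

```bash
python3 - <<'E'
import cv2,numpy as np
a=cv2.imread("pics/top0.png")[220:350,280:440]; b=cv2.imread("pics/side0.png")[170:300,290:450]
cv2.imwrite("pics/crop0.png",np.vstack([cv2.resize(a,None,fx=2.3,fy=2.3,interpolation=2),cv2.resize(b,None,fx=2.3,fy=2.3,interpolation=2)]))
for n,im,(r,c) in(("top",a,(220,280)),("side",b,(170,290))):
    h=cv2.cvtColor(im,cv2.COLOR_BGR2HSV)
    for nm,lo,hi in(("red",(0,200,90),(6,255,255)),("yel",(22,200,120),(32,255,255))):
        m=cv2.inRange(h,lo,hi); k,l,s,ce=cv2.connectedComponentsWithStats(m)
        for i in range(1,k):
            if s[i,4]>8: print(n,nm,ce[i]+[c,r],s[i]+[c,r,0,0,0])
E
```

```text
top red [377.75806452 296.93548387] [374 293   9   9  62]
top yel [382.71 311.49] [375 305  15  15 100]
side red [369.03488372 197.3372093 ] [366 189   7  17  86]
side yel [403.8 202.6] [400 201   8   5  15]
side yel [380.41666667 211.03125   ] [373 205  13  13  96]
side yel [360.25       216.41666667] [358 215   6   4  12]
side yel [398.34482759 217.24137931] [392 215  13   5  29]
side yel [434.30769231 223.92307692] [432 223   6   3  13]
```

View pics/crop0.png

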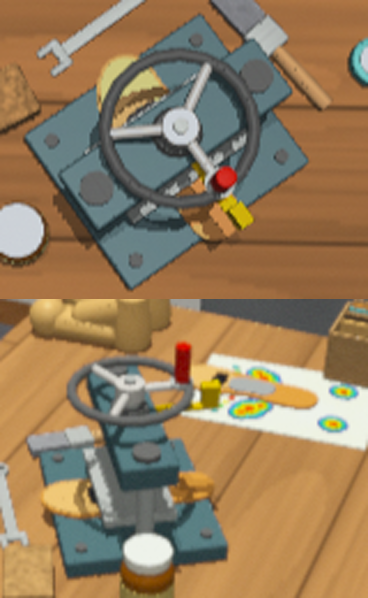

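```bash
cat > h.py <<'E'
import cv2,numpy as np
from plant import optics,readout
def proj(c,p):
    i=optics.camera_info(c); q=i["camera_from_world"]@np.append(p,1)
    return np.array([i["fx"]*q[0]/q[2]+i["cx"],i["fy"]*q[1]/q[2]+i["cy"]])
def ray(c,uv,z):
    i=optics.camera_info(c);M=i["camera_from_world"];R=M[:3,:3];o=-R.T@M[:3,3]
    d=R.T@np.array([(uv[0]-i["cx"])/i["fx"],(uv[1]-i["cy"])/i["fy"],1]);return o+d*(z-o[2])/d[2]
E
python3 - <<'E'
from h import *
from scipy.optimize import least_squares
obs=[("top",(358.3,275.2),0,220),("side",(346.5,207),0,220),("top",(377.7,296.7),70,260),("side",(369,197.3),70,235),("top",(382.9,312),110,197),("side",(380.4,210.8),110,195)]
for c,uv,r,z in obs: print(c,r,ray(c,uv,z).round(1))
def f(p): return np.concatenate([proj(c,[p[0]+r*np.cos(p[2]),p[1]+r*np.sin(p[2]),z])-uv for c,uv,r,z in obs])
s=least_squares(f,[400,-100,-2.5]); print(s.x,np.degrees(s.x[2]),s.fun.reshape(-1,2).round(1))
x,y,t=s.x
for c in("top","side"):
    im=cv2.imread(f"pics/{c}0.png")
    for a in np.arange(0,6.28,.1):
        for R,z in((85,202),(70,262)): cv2.circle(im,tuple(int(v) for v in proj(c,[x+R*np.cos(a),y+R*np.sin(a),z]).round()),0,(0,255,0) if R==85 else (255,0,255),-1)
    cv2.imwrite(f"pics/fit_{c}.png",cv2.resize(im[170:350,270:450],None,fx=3,fy=3,interpolation=0))
for c,n,uv,z in(("top","jar",(287,320),95),("top","tape",(443,246),22),("top","cup",(118,280),60),("top","cork",(275,266),35),("top","brush",(400,240),10),("top","spann",(330,228),5),("top","insole",(494,300),7)): print(n,ray(c,uv,z).round())
E
```

```text
top 0 [ 525.4 -125.2  220. ]
side 0 [ 517.8 -109.   220. ]
top 70 [ 471.2 -165.9  260. ]
side 70 [ 469.6 -166.5  235. ]
top 110 [ 441.6 -185.9  197. ]
side 110 [ 432.1 -170.2  195. ]
[ 526.39711203 -122.18994423   -2.50675121] -143.62626437930646 [[-1.3 -0.4]
 [-0.8 -2.7]
 [-1.   0.5]
 [-0.5  0.4]
 [ 0.6  1.6]
 [ 0.2 -3.1]]
jar [425.  45.  95.]
tape [ 639. -376.   22.]
cup [524. 494.  60.]
cork [573.  83.  35.]
brush [ 656. -260.   10.]
spann [688. -65.   5.]
insole [ 495. -516.    7.]
```

```bash
python3 -c "
import cv2,numpy as np
cv2.imwrite('pics/fit.png',np.hstack([cv2.resize(cv2.imread(f'pics/fit_{c}.png'),(400,400)) for c in ('top','side')]))"
```

```text
(no output)
```

View pics/fit.png

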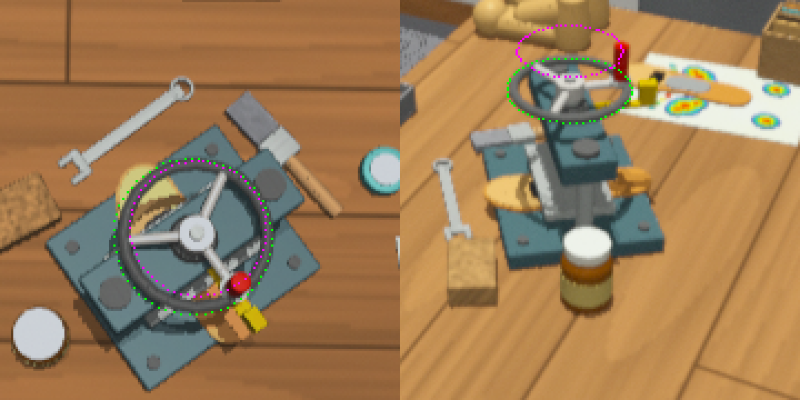

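The rim overlay fits. The press axis is at about (525.5, -123.5) and the handle bearing is about -143.3°. I'll push with the shut fingers as one post, on a 70 mm circle behind the handle.

```bash
cat >> h.py <<'E'
from scipy.spatial.transform import Rotation as Ro
C=np.array([525.5,-123.5]); T0=-143.3
def rel(targets):
    s=readout.sense();q=s["orientation"];R=Ro.from_quat([q[1],q[2],q[3],q[0]])
    print("tcp",s["eef_pos"].round(1),"F",s["contact_force"].round(1),"w",round(s["gripper_width"],1),"t",s["clock"],"q",s["qpos"].round(2),"tiltz",R.as_matrix()[:,2].round(3))
    for t in targets: print(np.array2string(R.inv().apply(np.array(t)-s["eef_pos"])/150,precision=3,suppress_small=True))
def arc(angs,r=70,z=245): return [[C[0]+r*np.cos(np.radians(a)),C[1]+r*np.sin(np.radians(a)),z] for a in angs]
E
python3 -c "
from h import *
rel(arc([-93]))"
```

```text
tcp [ 200.  -485.4  245.3] F [ 0.3 -0.9 -0.2] w 85.9 t 0.5 q [-1.18  0.26 -0.14  1.17  0.    1.57] tiltz [-0.  0. -1.]
[ 2.725 -0.982  0.002]
```

```bash
python3 -m creep '[{"claw":0,"translation":[0.2,-0.07,0],"turn":[0,0,0]},{"claw":0,"translation":[0.4,-0.14,0],"turn":[0,0,0]},{"claw":0,"translation":[0.6,-0.22,0],"turn":[0,0,0]},{"claw":0,"translation":[0.8,-0.29,0],"turn":[0,0,0]},{"claw":0,"translation":[0.9,-0.32,0],"turn":[0,0,0]},{"claw":0,"translation":[0.95,-0.34,0],"turn":[0,0,0]},{"claw":0,"translation":[0.95,-0.34,0],"turn":[0,0,0]}]' 20
python3 -m creep '[{"claw":0,"translation":[0.2,-0.07,0],"turn":[0,0,0]},{"claw":0,"translation":[0.4,-0.14,0],"turn":[0,0,0]},{"claw":0,"translation":[0.6,-0.22,0],"turn":[0,0,0]},{"claw":0,"translation":[0.8,-0.29,0],"turn":[0,0,0]},{"claw":0,"translation":[0.9,-0.32,0],"turn":[0,0,0]},{"claw":0,"translation":[0.95,-0.34,0],"turn":[0,0,0]},{"claw":0,"translation":[0.95,-0.34,0],"turn":[0,0,0]}]'
python3 - <<'E'
from h import *
rel(arc([-93]))
a=optics.grab_frame("top");b=optics.grab_frame("side")
cv2.imwrite("pics/v1.png",cv2.resize(np.hstack([a[180:440,260:560],b[120:380,250:550]]),(800,347)))
E
```

```text
clock: 1.08
eef_pos: [313.2, -383.1, 245.4]
orientation: [-0.0, 0.981, 0.195, 0.0]
contact_force: [-0.2, -0.2, -0.7]
gripper_width: 0.9
clock: 1.67
eef_pos: [425.8, -281.4, 245.3]
orientation: [0.0, 0.981, 0.196, -0.0]
contact_force: [0.1, 0.1, -0.7]
gripper_width: 0.1
tcp [ 425.8 -281.4  245.3] F [ 0.1  0.1 -0.7] w 0.1 t 1.6667 q [-0.58  0.23 -0.17  1.16 -0.    2.16] tiltz [-0. -0. -1.]
[ 0.817 -0.295  0.002]
```

View pics/v1.png

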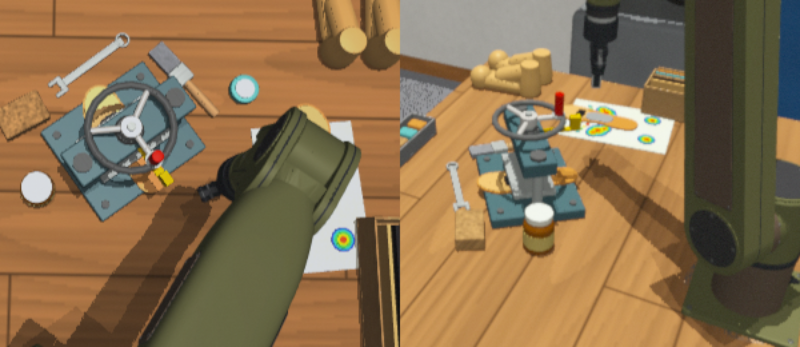

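The hand hangs straight down and is shut, still clear of the press on the pointer side. I'll move to the spot behind the handle.

```bash
python3 -m creep '[{"claw":0,"translation":[0.2,-0.07,0],"turn":[0,0,0]},{"claw":0,"translation":[0.4,-0.14,0],"turn":[0,0,0]},{"claw":0,"translation":[0.6,-0.22,0],"turn":[0,0,0]},{"claw":0,"translation":[0.72,-0.26,0],"turn":[0,0,0]},{"claw":0,"translation":[0.8,-0.29,0],"turn":[0,0,0]},{"claw":0,"translation":[0.817,-0.295,0],"turn":[0,0,0]},{"claw":0,"translation":[0.817,-0.295,0],"turn":[0,0,0]}]'
python3 - <<'E'
from h import *
rel(arc([-100,-106,-112,-117,-120,-123,-126,-129,-132,-135]))
a=optics.grab_frame("top");b=optics.grab_frame("side")
cv2.imwrite("pics/v2.png",cv2.resize(np.hstack([a[220:350,290:440],b[150:280,300:450]]),(800,347)))
E
```

```text
clock: 2.35
eef_pos: [520.3, -195.2, 245.0]
orientation: [0.0, 0.981, 0.195, -0.001]
contact_force: [0.0, -0.1, 0.5]
gripper_width: -0.3
tcp [ 520.3 -195.2  245. ] F [ 0.  -0.1  0.5] w -0.3 t 2.35 q [-0.36  0.31 -0.06  1.2  -0.    2.39] tiltz [-0.002 -0.001 -1.   ]
[-0.036 -0.035 -0.   ]
[-0.076 -0.063  0.   ]
[-0.112 -0.096  0.   ]
[-0.14  -0.125  0.   ]
[-0.156 -0.144  0.   ]
[-0.17  -0.164  0.   ]
[-0.183 -0.185  0.   ]
[-0.196 -0.206  0.   ]
[-0.207 -0.227  0.   ]
[-0.217 -0.25   0.   ]
```

View pics/v2.png

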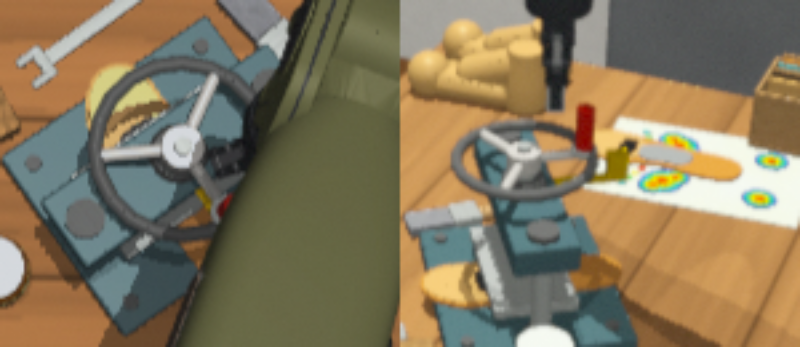

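The side view shows the fingertips at about (359,190) and the handle at about (369,197). The top view is partly hidden by the arm. I'll start the push gently.

```bash
python3 -m creep '[{"claw":0,"translation":[-0.036,-0.035,0],"turn":[0,0,0]},{"claw":0,"translation":[-0.076,-0.063,0],"turn":[0,0,0]},{"claw":0,"translation":[-0.112,-0.096,0],"turn":[0,0,0]},{"claw":0,"translation":[-0.14,-0.125,0],"turn":[0,0,0]},{"claw":0,"translation":[-0.156,-0.144,0],"turn":[0,0,0]},{"claw":0,"translation":[-0.17,-0.164,0],"turn":[0,0,0]},{"claw":0,"translation":[-0.183,-0.185,0],"turn":[0,0,0]},{"claw":0,"translation":[-0.196,-0.206,0],"turn":[0,0,0]},{"claw":0,"translation":[-0.207,-0.227,0],"turn":[0,0,0]},{"claw":0,"translation":[-0.217,-0.25,0],"turn":[0,0,0]}]'
python3 - <<'E'
from h import *
print(proj("side",[520,-195,231]))
rel(arc(range(-141,-226,-6)))
a=optics.grab_frame("top");b=optics.grab_frame("side")
cv2.imwrite("pics/v3.png",cv2.resize(np.hstack([a[220:350,290:440],b[150:280,300:450]]),(800,347)))
E
```

```text
clock: 3.28
eef_pos: [475.5, -173.4, 245.4]
orientation: [0.001, 0.981, 0.194, -0.001]
contact_force: [2.8, -3.7, -0.2]
gripper_width: -0.3
[357.23019468 190.83611019]
tcp [ 475.5 -173.4  245.4] F [ 2.8 -3.7 -0.2] w -0.3 t 3.2833 q [-0.35  0.23 -0.18  1.16 -0.    2.4 ] tiltz [-0.001 -0.002 -1.   ]
[-0.012 -0.047  0.003]
[-0.023 -0.095  0.003]
[-0.03  -0.143  0.003]
[-0.031 -0.192  0.003]
[-0.027 -0.241  0.002]
[-0.019 -0.289  0.002]
[-0.005 -0.336  0.002]
[ 0.014 -0.381  0.002]
[ 0.037 -0.424  0.002]
[ 0.065 -0.464  0.002]
[ 0.096 -0.501  0.002]
[ 0.132 -0.535  0.002]
[ 0.17  -0.565  0.002]
[ 0.212 -0.59   0.002]
[ 0.256 -0.612  0.002]
```

View pics/v3.png

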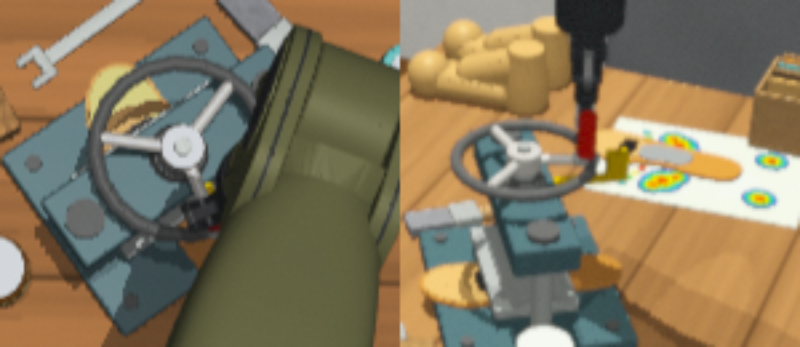

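The contact force is 4.6 N along the tangent, so the push is working. I'll continue round the arc.

```bash
python3 -m creep '[{"claw":0,"translation":[-0.012,-0.047,0],"turn":[0,0,0]},{"claw":0,"translation":[-0.023,-0.095,0],"turn":[0,0,0]},{"claw":0,"translation":[-0.03,-0.143,0],"turn":[0,0,0]},{"claw":0,"translation":[-0.031,-0.192,0],"turn":[0,0,0]},{"claw":0,"translation":[-0.027,-0.241,0],"turn":[0,0,0]},{"claw":0,"translation":[-0.019,-0.289,0],"turn":[0,0,0]},{"claw":0,"translation":[-0.005,-0.336,0],"turn":[0,0,0]},{"claw":0,"translation":[0.014,-0.381,0],"turn":[0,0,0]}]'
python3 - <<'E'
from h import *
rel(arc(range(-189,-290,-6)))
a=optics.grab_frame("top");b=optics.grab_frame("side")
cv2.imwrite("pics/v4.png",cv2.resize(np.hstack([a[220:350,290:440],b[150:280,300:450]]),(800,347)))
E
```

```text
clock: 4.05
eef_pos: [453.5, -118.1, 245.1]
orientation: [-0.0, 0.981, 0.194, -0.002]
contact_force: [-1.5, -3.9, 1.1]
gripper_width: -0.1
tcp [ 453.5 -118.1  245.1] F [-1.5 -3.9  1.1] w -0.1 t 4.05 q [-0.25  0.17 -0.26  1.15 -0.    2.5 ] tiltz [-0.005  0.    -1.   ]
[ 0.032 -0.027  0.001]
[ 0.06  -0.067  0.001]
[ 0.091 -0.104  0.001]
[ 0.127 -0.138  0.   ]
[ 0.165 -0.168  0.   ]
[ 0.207 -0.193  0.   ]
[ 0.251 -0.214  0.   ]
[ 0.297 -0.231 -0.   ]
[ 0.344 -0.242 -0.   ]
[ 0.393 -0.248 -0.001]
[ 0.442 -0.25  -0.001]
[ 0.49  -0.246 -0.001]
[ 0.538 -0.237 -0.001]
[ 0.585 -0.223 -0.001]
[ 0.63  -0.205 -0.002]
[ 0.673 -0.182 -0.002]
[ 0.714 -0.154 -0.002]
```

View pics/v4.png

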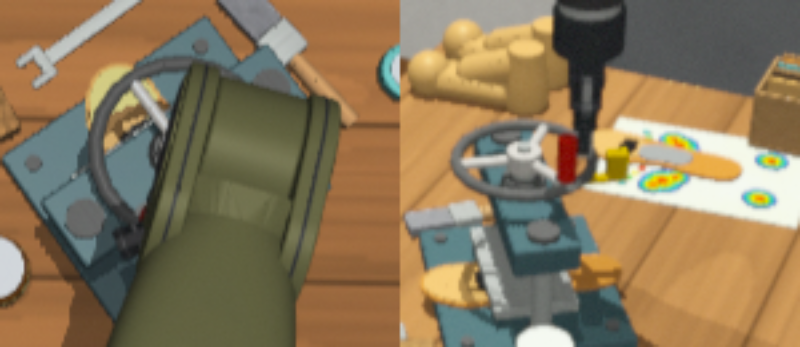

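The handle has moved ahead of the fingers, to about (363,209) in the side image. The push is steady, so I'll continue.

```bash
python3 -m creep '[{"claw":0,"translation":[0.032,-0.027,0],"turn":[0,0,0]},{"claw":0,"translation":[0.06,-0.067,0],"turn":[0,0,0]},{"claw":0,"translation":[0.091,-0.104,0],"turn":[0,0,0]},{"claw":0,"translation":[0.127,-0.138,0],"turn":[0,0,0]},{"claw":0,"translation":[0.165,-0.168,0],"turn":[0,0,0]},{"claw":0,"translation":[0.207,-0.193,0],"turn":[0,0,0]},{"claw":0,"translation":[0.251,-0.214,0],"turn":[0,0,0]},{"claw":0,"translation":[0.297,-0.231,0],"turn":[0,0,0]},{"claw":0,"translation":[0.344,-0.242,0],"turn":[0,0,0]},{"claw":0,"translation":[0.393,-0.248,0],"turn":[0,0,0]}]'
python3 - <<'E'
from h import *
rel(arc(range(-249,-350,-6)))
a=optics.grab_frame("top");b=optics.grab_frame("side")
cv2.imwrite("pics/v5.png",cv2.resize(np.hstack([a[220:350,290:440],b[150:280,300:450]]),(800,347)))
E
```

```text
clock: 4.98
eef_pos: [494.6, -59.6, 244.9]
orientation: [-0.001, 0.981, 0.195, -0.002]
contact_force: [-4.1, -3.4, 1.8]
gripper_width: 0.0
tcp [494.6 -59.6 244.9] F [-4.1 -3.4  1.8] w 0.0 t 4.9833 q [-0.12  0.22 -0.2   1.16  0.    2.63] tiltz [-0.004  0.002 -1.   ]
[ 0.04   0.006 -0.001]
[ 0.088  0.01  -0.001]
[ 0.136  0.019 -0.001]
[ 0.183  0.033 -0.001]
[ 0.228  0.051 -0.002]
[ 0.271  0.075 -0.002]
[ 0.311  0.102 -0.002]
[ 0.349  0.134 -0.002]
[ 0.382  0.17  -0.002]
[ 0.412  0.208 -0.003]
[ 0.437  0.25  -0.003]
[ 0.458  0.294 -0.003]
[ 0.475  0.34  -0.003]
[ 0.486  0.388 -0.004]
[ 0.492  0.436 -0.004]
[ 0.494  0.485 -0.004]
[ 0.49   0.534 -0.004]
```

View pics/v5.png

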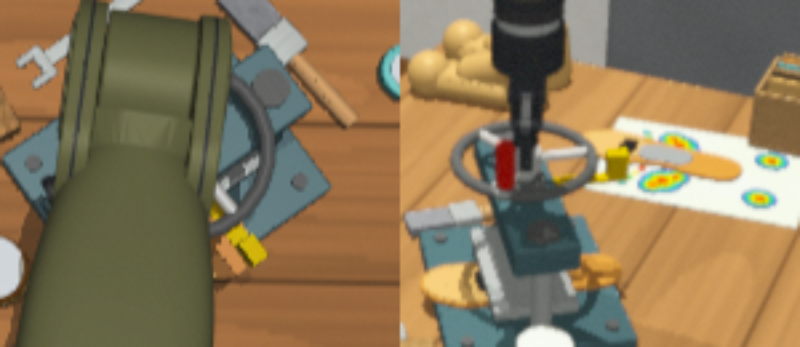

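The handle is now at the far left in the side view, roughly half a turn minus 50°. I'll continue with a radius about 2 mm larger, since the force has some outward component.

```bash
python3 -c "
from h import *
rel(arc(range(-252,-325,-6),r=72))"
```

```text
tcp [496.3 -59.3 244.9] F [-0.2 -0.  -0.6] w 0.0 t 5.0833 q [-0.12  0.22 -0.2   1.16  0.    2.63] tiltz [-0.002  0.003 -1.   ]
[ 0.054 -0.008 -0.   ]
[ 0.104 -0.002 -0.   ]
[ 0.153  0.01  -0.001]
[ 0.2    0.027 -0.001]
[ 0.245  0.049 -0.001]
[ 0.288  0.075 -0.001]
[ 0.328  0.106 -0.001]
[ 0.364  0.14  -0.001]
[ 0.397  0.179 -0.001]
[ 0.425  0.22  -0.001]
[ 0.449  0.264 -0.002]
[ 0.468  0.311 -0.002]
[ 0.482  0.359 -0.002]
```

```bash
python3 -m creep '[{"claw":0,"translation":[0.054,-0.008,0],"turn":[0,0,0]},{"claw":0,"translation":[0.104,-0.002,0],"turn":[0,0,0]},{"claw":0,"translation":[0.153,0.01,0],"turn":[0,0,0]},{"claw":0,"translation":[0.2,0.027,0],"turn":[0,0,0]},{"claw":0,"translation":[0.245,0.049,0],"turn":[0,0,0]},{"claw":0,"translation":[0.288,0.075,0],"turn":[0,0,0]},{"claw":0,"translation":[0.328,0.106,0],"turn":[0,0,0]},{"claw":0,"translation":[0.364,0.14,0],"turn":[0,0,0]}]'
python3 - <<'E'
from h import *
a=optics.grab_frame("top");b=optics.grab_frame("side")
rel(arc(range(-300,-385,-6),r=72))
cv2.imwrite("pics/v6.png",cv2.resize(np.hstack([a[220:350,290:440],b[150:280,300:450]]),(800,347)))
E
```

```text
clock: 5.75
eef_pos: [555.5, -57.5, 244.6]
orientation: [-0.002, 0.981, 0.196, -0.0]
contact_force: [-2.6, 1.7, 1.0]
gripper_width: -0.1
tcp [557.1 -58.1 244.7] F [-0.9  0.3  0. ] w 0.2 t 5.85 q [-0.11  0.32 -0.05  1.2   0.    2.64] tiltz [ 0.001  0.003 -1.   ]
[ 0.019  0.03  -0.002]
[ 0.047  0.072 -0.002]
[ 0.071  0.116 -0.002]
[ 0.091  0.162 -0.002]
[ 0.105  0.211 -0.002]
[ 0.114  0.26  -0.002]
[ 0.118  0.31  -0.003]
[ 0.116  0.36  -0.003]
[ 0.11   0.41  -0.003]
[ 0.098  0.459 -0.003]
[ 0.081  0.506 -0.003]
[ 0.059  0.552 -0.003]
[ 0.033  0.594 -0.004]
[ 0.002  0.634 -0.004]
[-0.032  0.671 -0.004]
```

View pics/v6.png

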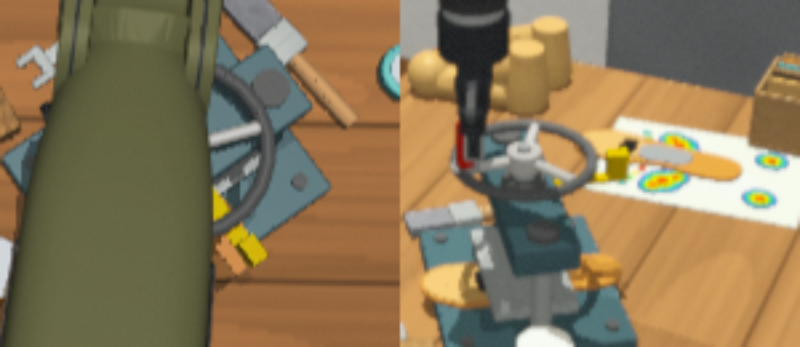

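The handle is just beyond the fingers at the left edge of the wheel, at about half a turn. I'll continue.

```bash
python3 -m creep '[{"claw":0,"translation":[0.019,0.03,0],"turn":[0,0,0]},{"claw":0,"translation":[0.047,0.072,0],"turn":[0,0,0]},{"claw":0,"translation":[0.071,0.116,0],"turn":[0,0,0]},{"claw":0,"translation":[0.091,0.162,0],"turn":[0,0,0]},{"claw":0,"translation":[0.105,0.211,0],"turn":[0,0,0]},{"claw":0,"translation":[0.114,0.26,0],"turn":[0,0,0]},{"claw":0,"translation":[0.118,0.31,0],"turn":[0,0,0]},{"claw":0,"translation":[0.116,0.36,0],"turn":[0,0,0]}]'
python3 - <<'E'
from h import *
a=optics.grab_frame("top");b=optics.grab_frame("side")
rel(arc(range(-348,-450,-6),r=71))
cv2.imwrite("pics/v7.png",cv2.resize(np.hstack([a[220:350,290:440],b[150:280,300:450]]),(800,347)))
E
```

```text
clock: 6.52
eef_pos: [594.4, -101.8, 244.5]
orientation: [-0.002, 0.981, 0.196, 0.001]
contact_force: [-1.9, 3.3, 0.2]
gripper_width: -0.0
tcp [ 594.9 -103.4  244.6] F [-0.1 -0.5 -0.6] w 0.1 t 6.6167 q [-0.17  0.4   0.06  1.23  0.    2.58] tiltz [ 0.002  0.001 -1.   ]
[-0.014  0.033 -0.003]
[-0.025  0.081 -0.003]
[-0.042  0.128 -0.003]
[-0.063  0.173 -0.003]
[-0.089  0.215 -0.003]
[-0.119  0.254 -0.003]
[-0.153  0.29  -0.003]
[-0.191  0.322 -0.003]
[-0.232  0.35  -0.003]
[-0.275  0.374 -0.003]
[-0.321  0.393 -0.003]
[-0.368  0.407 -0.004]
[-0.417  0.416 -0.004]
[-0.466  0.42  -0.004]
[-0.516  0.419 -0.004]
[-0.565  0.412 -0.004]
[-0.613  0.401 -0.004]
```

View pics/v7.png

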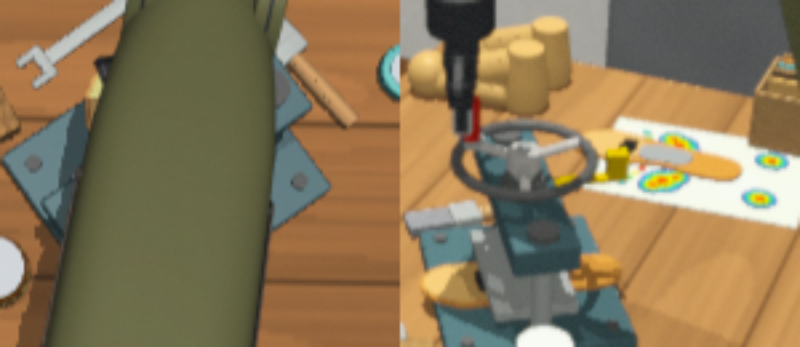

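The handle is at the back of the wheel, behind the fingers in this view, at about 220°. I'll continue through the third quarter.

```bash
python3 -m creep '[{"claw":0,"translation":[-0.014,0.033,0],"turn":[0,0,0]},{"claw":0,"translation":[-0.025,0.081,0],"turn":[0,0,0]},{"claw":0,"translation":[-0.042,0.128,0],"turn":[0,0,0]},{"claw":0,"translation":[-0.063,0.173,0],"turn":[0,0,0]},{"claw":0,"translation":[-0.089,0.215,0],"turn":[0,0,0]},{"claw":0,"translation":[-0.119,0.254,0],"turn":[0,0,0]},{"claw":0,"translation":[-0.153,0.29,0],"turn":[0,0,0]},{"claw":0,"translation":[-0.191,0.322,0],"turn":[0,0,0]}]'
python3 - <<'E'
from h import *
a=optics.grab_frame("top");b=optics.grab_frame("side")
rel(arc(range(-396,-480,-6),r=71))
cv2.imwrite("pics/v8.png",cv2.resize(np.hstack([a[220:350,290:440],b[150:280,300:450]]),(800,347)))
E
```

```text
clock: 7.28
eef_pos: [587.0, -159.7, 244.7]
orientation: [-0.0, 0.981, 0.195, 0.002]
contact_force: [2.5, 2.5, -0.7]
gripper_width: -0.1
tcp [ 586.  -161.   244.7] F [-0.2 -0.1  0.4] w -0.1 t 7.3833 q [-0.27  0.4   0.07  1.24 -0.    2.48] tiltz [ 0.002 -0.001 -1.   ]
[-0.03   0.018 -0.002]
[-0.073  0.042 -0.002]
[-0.119  0.061 -0.002]
[-0.167  0.075 -0.002]
[-0.215  0.084 -0.002]
[-0.265  0.088 -0.002]
[-0.314  0.087 -0.002]
[-0.363  0.081 -0.002]
[-0.412  0.069 -0.002]
[-0.458  0.053 -0.002]
[-0.503  0.032 -0.002]
[-0.545  0.006 -0.002]
[-0.585 -0.024 -0.003]
[-0.621 -0.058 -0.003]
```

View pics/v8.png

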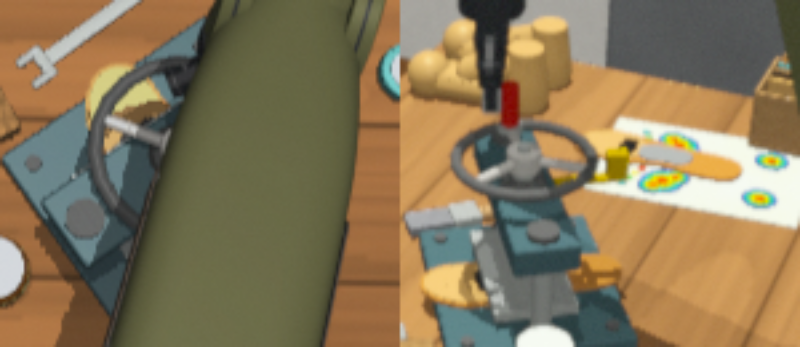

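The handle is at about (341,189) in the side image, ahead of the fingers, at about 265°. I'll continue and write an angle estimator from the red blob.

```bash
cat >> h.py <<'E'
from scipy.optimize import minimize_scalar
def wheel(b,lo,hi):
    m=cv2.inRange(cv2.cvtColor(b,cv2.COLOR_BGR2HSV),(0,190,60),(6,255,255)); m[:, :300]=0;m[:,420:]=0;m[:150]=0;m[280:]=0
    k,l,s,ce=cv2.connectedComponentsWithStats(m)
    i=1+np.argmax(s[1:,4]); uv=ce[i]
    f=lambda w:np.sum((proj("side",[C[0]+70*np.cos(np.radians(T0-w)),C[1]+70*np.sin(np.radians(T0-w)),235])-uv)**2)
    g=np.arange(lo,hi,.5);v=[f(w) for w in g];j=int(np.argmin(v));print("red",uv.round(1),s[i],"wheel deg",g[j],"err px",v[j]**.5)
E
python3 - <<'E'
from h import *
b=optics.grab_frame("side"); wheel(b,180,400); wheel(cv2.imread("pics/side0.png"),-90,90)
E
python3 -m creep '[{"claw":0,"translation":[-0.03,0.018,0],"turn":[0,0,0]},{"claw":0,"translation":[-0.073,0.042,0],"turn":[0,0,0]},{"claw":0,"translation":[-0.119,0.061,0],"turn":[0,0,0]},{"claw":0,"translation":[-0.167,0.075,0],"turn":[0,0,0]},{"claw":0,"translation":[-0.215,0.084,0],"turn":[0,0,0]},{"claw":0,"translation":[-0.265,0.088,0],"turn":[0,0,0]},{"claw":0,"translation":[-0.314,0.087,0],"turn":[0,0,0]},{"claw":0,"translation":[-0.363,0.081,0],"turn":[0,0,0]}]'
python3 - <<'E'
from h import *
a=optics.grab_frame("top");b=optics.grab_frame("side")
wheel(b,180,400)
rel(arc(range(-444,-493,-4),r=70))
cv2.imwrite("pics/v9.png",cv2.resize(np.hstack([a[220:350,290:440],b[150:280,300:450]]),(800,347)))
E
```

```text
red [340.7 188.4] [338 181   6  16  85] wheel deg 268.5 err px 0.405266774989996
red [369.  197.4] [366 189   7  17  87] wheel deg -0.5 err px 0.13470636586545034
clock: 8.1
eef_pos: [539.8, -192.9, 244.7]
orientation: [0.001, 0.981, 0.194, 0.001]
contact_force: [4.3, 1.9, -1.5]
gripper_width: 0.0
red [359.1 190.4] [356 183   7  16  86] wheel deg 317.0 err px 0.14284987386647216
tcp [ 538.2 -193.2  244.8] F [ 0.2  0.5 -0.2] w 0.1 t 8.2 q [-0.34  0.34 -0.02  1.21 -0.    2.41] tiltz [-0.001 -0.002 -1.   ]
[-0.033 -0.014 -0.001]
[-0.064 -0.024 -0.001]
[-0.094 -0.037 -0.001]
[-0.123 -0.051 -0.001]
[-0.151 -0.068 -0.001]
[-0.178 -0.086 -0.001]
[-0.203 -0.106 -0.001]
[-0.228 -0.128 -0.001]
[-0.25  -0.152 -0.001]
[-0.271 -0.177 -0.001]
[-0.29  -0.203 -0.001]
[-0.307 -0.231 -0.001]
[-0.322 -0.26  -0.001]
```

View pics/v9.png

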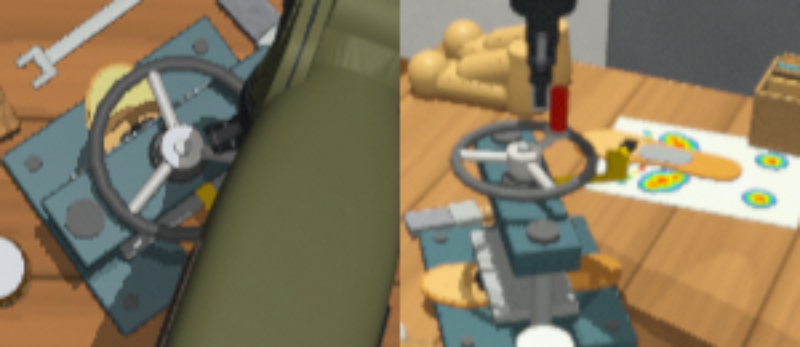

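The estimator gives 317° (268.5° before). The lag is about 20.6°, so the fingers should end near bearing -483°. I'll go to -472 first.

```bash
python3 -m creep '[{"claw":0,"translation":[-0.033,-0.014,0],"turn":[0,0,0]},{"claw":0,"translation":[-0.064,-0.024,0],"turn":[0,0,0]},{"claw":0,"translation":[-0.094,-0.037,0],"turn":[0,0,0]},{"claw":0,"translation":[-0.123,-0.051,0],"turn":[0,0,0]},{"claw":0,"translation":[-0.151,-0.068,0],"turn":[0,0,0]},{"claw":0,"translation":[-0.178,-0.086,0],"turn":[0,0,0]},{"claw":0,"translation":[-0.203,-0.106,0],"turn":[0,0,0]},{"claw":0,"translation":[-0.228,-0.128,0],"turn":[0,0,0]},{"claw":0,"translation":[-0.228,-0.128,0],"turn":[0,0,0]},{"claw":0,"translation":[-0.228,-0.128,0],"turn":[0,0,0]}]'
python3 - <<'E'
from h import *
b=optics.grab_frame("side")
wheel(b,180,400)
rel(arc(range(-474,-489,-2),r=70))
E
```

```text
clock: 9.03
eef_pos: [497.9, -188.3, 244.8]
orientation: [0.001, 0.981, 0.193, -0.002]
contact_force: [0.6, -0.8, 1.3]
gripper_width: -0.5
red [367.8 195.7] [365 188   7  17  90] wheel deg 351.0 err px 0.10980150969784964
tcp [ 498.  -188.3  244.7] F [ 0.2 -0.   0.3] w -0.2 t 9.0833 q [-0.36  0.27 -0.12  1.18 -0.    2.39] tiltz [-0.003 -0.002 -1.   ]
[-0.004 -0.008 -0.002]
[-0.015 -0.02  -0.002]
[-0.026 -0.032 -0.002]
[-0.036 -0.045 -0.002]
[-0.045 -0.058 -0.002]
[-0.055 -0.071 -0.002]
[-0.064 -0.085 -0.002]
[-0.072 -0.099 -0.002]
```

```bash
python3 -m creep '[{"claw":0,"translation":[-0.015,-0.02,0],"turn":[0,0,0]},{"claw":0,"translation":[-0.026,-0.032,0],"turn":[0,0,0]},{"claw":0,"translation":[-0.036,-0.045,0],"turn":[0,0,0]},{"claw":0,"translation":[-0.041,-0.051,0],"turn":[0,0,0]},{"claw":0,"translation":[-0.041,-0.051,0],"turn":[0,0,0]},{"claw":0,"translation":[-0.041,-0.051,0],"turn":[0,0,0]}]'
python3 - <<'E'
from h import *
a=optics.grab_frame("top");b=optics.grab_frame("side")
wheel(b,180,400)
rel(arc([-482,-483,-484]))
cv2.imwrite("pics/v10.png",cv2.resize(np.hstack([a[220:350,290:440],b[150:280,300:450]]),(800,347)))
E
```

```text
clock: 9.58
eef_pos: [489.0, -183.5, 244.7]
orientation: [0.001, 0.981, 0.193, -0.002]
contact_force: [1.4, -2.5, 0.9]
gripper_width: 0.1
red [368.7 197.3] [366 189   7  17  92] wheel deg 359.0 err px 0.07470695676735646
tcp [ 489.  -183.5  244.7] F [ 1.8 -2.3 -0.1] w 0.1 t 9.6833 q [-0.36  0.26 -0.14  1.17 -0.    2.4 ] tiltz [-0.004 -0.002 -1.   ]
[-0.002 -0.005 -0.002]
[-0.007 -0.012 -0.002]
[-0.011 -0.019 -0.002]
```

View pics/v10.png

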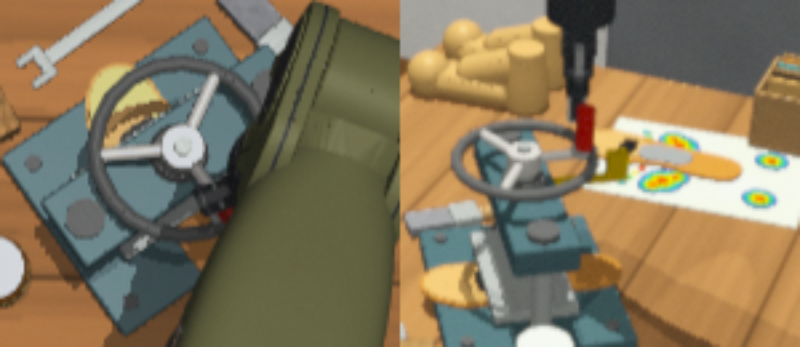

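The wheel reads 359.0° against -0.5° at the start, so the turn is done. I'll back off counterclockwise, then lift and move clear.

```bash
python3 -m creep '[{"claw":0,"translation":[0.02,0.07,0],"turn":[0,0,0]},{"claw":0,"translation":[0.05,0.18,0],"turn":[0,0,0]},{"claw":0,"translation":[0.07,0.27,0],"turn":[0,0,0]},{"claw":0,"translation":[0.08,0.32,-0.1],"turn":[0,0,0]},{"claw":0,"translation":[0.08,0.32,-0.3],"turn":[0,0,0]},{"claw":0,"translation":[0.08,0.32,-0.5],"turn":[0,0,0]},{"claw":0,"translation":[0.05,0.5,-0.6],"turn":[0,0,0]},{"claw":0,"translation":[0,0.7,-0.6],"turn":[0,0,0]},{"claw":0,"translation":[0,0.9,-0.6],"turn":[0,0,0]},{"claw":0,"translation":[0,0.95,-0.6],"turn":[0,0,0]},{"claw":0,"translation":[0,0.95,-0.6],"turn":[0,0,0]}]'
python3 - <<'E'
from h import *
a=optics.grab_frame("top");b=optics.grab_frame("side")
wheel(b,180,400);rel([])
def red(im):
    m=cv2.inRange(cv2.cvtColor(im,cv2.COLOR_BGR2HSV),(0,200,90),(6,255,255))[280:310,360:395]
    return np.argwhere(m).mean(0)[::-1]+[360,280]
print("top red",red(a),"start",red(cv2.imread("pics/top0.png")))
cv2.imwrite("pics/v11.png",np.hstack([cv2.resize(a,(400,300)),cv2.resize(b,(400,300))]))
E
```

```text
clock: 10.6
eef_pos: [543.8, -317.2, 333.1]
orientation: [-0.0, 0.981, 0.192, -0.003]
contact_force: [-0.3, 0.5, -0.4]
gripper_width: -0.4
red [369.  197.3] [366 189   7  17  87] wheel deg 359.5 err px 0.17981830708602578
tcp [ 543.  -314.8  333.8] F [0.1 0.3 0.1] w 0.3 t 10.7 q [-0.52  0.44  0.36  1.49 -0.    2.23] tiltz [-0.006 -0.    -1.   ]
top red [377.70491803 296.93442623] start [377.75806452 296.93548387]
```

View pics/v11.png

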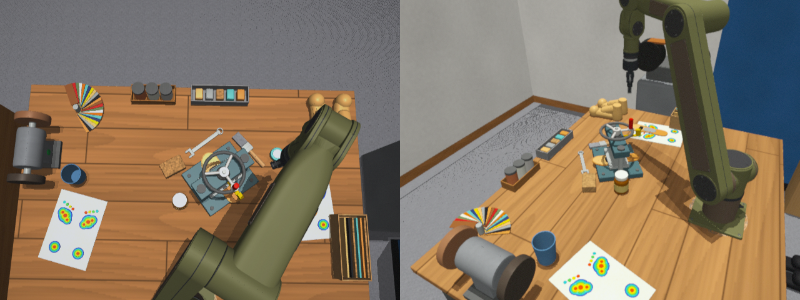

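The handle is back at its start pixels in both views: (377.7,296.9) in the top view and (369.0,197.3) in the side view. The hand is clear and the visible bystanders haven't moved, so I'm handing in.

```bash
python3 -c "
from plant import sign_off,readout
s=readout.sense();print(s['dq'].round(3),s['contact_force'].round(2))
print(sign_off())"
```

```text
[ 0.018 -0.021 -0.016 -0.001 -0.001  0.002] [0.07 0.29 0.14]
the job is handed in; nothing more can be done
None
```

I pushed the red handle one full clockwise turn with the shut fingertips, stopped it at the yellow pointer and took the hand clear. The job was handed in at about 10.7 s of the 61 s allowed.

- **Wheel:** the side camera put it at 359.5° at the end, against -0.5° at the start, so one full turn within my estimate. The handle was also back within 0.1 px of its starting position in both cameras.
- **Pushing:** the forces I read between moves were about 3 to 5.5 N, and the handle was never between the fingers.
- **End state:** the contact reading was about 0.3 N, which is noise level, and the hand was about 90 mm above pushing height.
- **Bystanders:** none of those in view looked moved. I compared them by eye only. In the last top picture the arm covered most of the spare insole and part of the tape case.

No check failed. Two things were less certain: the top camera was often hidden by the arm during the turn, and my first hub readings from the two cameras differed by about 18 mm. The wheel centre therefore came from a joint fit, and its rim overlay matched the pictures.

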